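Hook the ware tray out of the drying rack

ROBOT

A 7-joint arm with a two-finger parallel gripper is mounted at the origin on the work surface. World frame = base frame: x ahead of the robot, y to its left, z up, the work surface at z = 0. Lengths are in m, angles in rad, forces in N, time in s.
With the tool pointing down it reaches from about 0.4 to 0.9 m from the base axis. Payload 5.6 kg.
Tool frame: the origin (TCP) lies midway between the tips of the shut fingers; the grasp point (between the pads) lies 19 mm behind it; z points along the fingers, y is the line along which they close (so a half turn about z gives the same grasp; the last joint's range is limited). The gripper opens to 92 mm and grips with 3 to 60 N. Pads are 20 mm wide; open, the fingers measure 128 mm over their backs; the gripper's body (75 mm by 189 mm) begins 69 mm behind the grasp point.
Start: joints at [-1.236, 0.468, -0.012, 1.603, 0.006, 1.071, -0.056], TCP at [0.24, 0.604, 0.215] pointing down, gripper open.
Joint ranges: [-2.53, 2.53], [-0.31, 2.02], [-1.57, 1.55], [0.28, 2.44], [-1.29, 4.43], [0.15, 1.84], [-2.92, 2.92]. Speed limits (rad/s): [2.57, 2.57, 3.14, 3.14, 3.14, 3.14, 3.14].

INTERFACE

Orientations are given as a rotation vector (axis times angle).
In Python, from rig import r, snapshot, calibration gives the robot as it stands.
- The arm moves only by the tool play_rows, never from a script. Its argument "increments" is text: rows parted by semicolons, each of 7 numbers parted by spaces: the turn, a rotation vector about the world's x, y, z as a fraction of full scale, then the shift along the world's x, y, z as a fraction of full scale, then the opening, from 0 (shut) to 1 (fully open). In form: ax ay az x y z jaw; .... A call has exactly 5 rows; each row is the pose to reach, as a shift and turn from the pose commanded when the call began; what a row does not reach only later rows make up. Full scale, the value 1, is 1000 mm for a shift and 90 degrees for a turn. A row lasts 1/10 s, in which the tool goes at most 50 mm and 8.59 degrees, less where a joint would pass 70% of its speed; a pose out of reach is approached as far as the arm can. A call with a number of a shift or a turn outside -1 to 1 is refused whole. A call with a gripper value outside its range is refused whole. The fingers move at their own pace and stop on an object; the grip force is fixed at half the most. Time passes only in rows, so rows that repeat a pose let the fingers close, or fill a call up. It gives the time, the measured TCP pose, the force, the opening and the grip force at its end, in the units of the state.
- r.sense(): the state, without advancing time (a new reading comes with each control period).
- snapshot(name): name is "scene" or "top" or "wrist"; returns (picture, depth): 400x640x3 uint8, red, green, blue; 400x640 float32, m along the optical axis (not along the pixel's ray), 0 where there is no reading.
- calibration(name): a dict with "intrinsics" (3x3 intrinsics, pixels), "eye" and "attitude" of the camera in the world. Camera axes: x right, y down, z forward; pixel columns grow to the right and rows downward; lengths in m; the calibration is good to about 2 mm. The wrist camera is an equidistant fisheye: a pixel r from the principal point sees the ray r / f radians off the axis. A picture is of the moment at which its call begins: read the wrist's pose just before it. calibration takes no time and is no camera call; for the wrist camera it gives the pose at the moment of the call.
- r.hand_in(): hands the job in; it is judged then, once.
The state is a dict: "t": time; "joint_positions": joint angles; "joint_velocities": joint speeds; "effort": joint torques, N m; "position": TCP position; "orientation": TCP orientation; "wrist_force": force on the tool from outside, world axes, zero at the start; "torque": the same for the moment, N m; "gripper_width": finger opening in m; "gripper_force": force on a finger pad.
Only numpy, scipy, OpenCV 4.12 (cv2) and the standard library are available. Lean on these libraries where they do the work, as an engineer would, in place of code of your own. Each camera call takes 0.05 s, during which the arm holds its last target. There are 200 camera calls.

TASK

Take the hook tool from its rest, catch the tray's pull ring with it and drag the tray of bowls out of the low rack until it bears firmly, but gently, on the rubber pads of the end stop, and hold it there for a moment. Leave the tray touching the pads, lay the hook back in its rest and let go. Move the tray with the hook only, keep the bowls upright in it and leave the other pots alone.

Things in the scene. Friction and masses are not known exactly. Their poses are not given: they have to be found in the camera images.
- hook: Hook tool, 0.12 kg. Origin mid-grip; x along the handle to the hook end, z up as it lies in the rest. Dark wooden handle x = -70 to +40 mm, 16 mm wide (y), 22 mm high (z -11 to +11). A 7 mm steel rod goes on to x = 130 mm, then bends down 65 mm, leaning 5 mm back. Balances 24 mm ahead of the origin. Grip at the origin from above across the 16 mm.
- hook_tip (a point): Centre of the round lower end (radius 3.5 mm) of the hook: 125 mm ahead of the hook's origin and 65 mm below it.
- rest: Fixed wooden rest of the hook, origin on the bench, same axes as the hook lying in it. Two posts with open-topped flared notches carry the handle at x = -55 mm (notch 26 mm wide) and the rod at x = +80 mm (notch 18 mm wide); the prongs end 98 mm above the bench.
- rest_seat (a point): Where the hook's origin lies when it is in the rest, 85 mm above the bench.
- tray: Loose wooden tray, 200 (x) by 130 (y) by 36 mm high, 6 mm walls, about 0.45 kg, with two bowls in it. Origin under its centre, on the bench. Its front faces its -y, where the pull ring is. It slides on the bench between the rack's runners with 4 mm play a side; dragging it steadily takes 2 to 7 N, varying.
- ring_eye (a point): Centre of the steel pull ring fixed to the tray's front: the ring lies flat, its hole is vertical, 19 mm inside, bar 6 mm thick, 28 mm above the bench, 16 mm out from the tray's front face (81 mm from the tray's origin towards -y).
- rack: Fixed low wooden rack. Origin on the bench at the middle of its mouth; the tray comes out along its -y. Two runners 18 mm high, 208 mm apart, lie from y = -170 to +210 mm. A shelf board, underside 104 mm above the bench, covers y = +45 to +215 mm; pots fixed on it reach 210 mm.
- stop: End stop fixed on the bench between the runners, same axes as the rack, origin on the bench between its uprights (x = +70 and -70 mm, 40 mm high, gap free). Through them runs a settable yoke with two rubber pads (26 mm square, centres 24 mm high) facing the tray (+y). The pad faces stand 40 to 110 mm from the origin towards the tray; where exactly varies and is not told: feel for it.
- bowl1: Bowl in the tray, 76 mm across, 42 mm high, 0.12 kg. Origin under its foot.
- bowl2: The other bowl in the tray, same size.
- vase: Bystander: vase, 72 mm across, 115 mm high, origin under its foot.
- glaze_jar: Bystander: closed jar, 60 mm across, 75 mm high.
- water_cup: Bystander: cup, 64 mm across, 70 mm high.
- stop_pads (a point): The pads' farthest setting: midway between the pads, 40 mm from the stop's origin to +y, 24 mm up; the real pads stand 0 to 70 mm nearer the tray. They are sprung: both together give 1 mm per 2 N, bottoming at 7 mm. Pressing with 8 N besides the drag is right, 6.5 to 11 N good; over 13 N harms the stop, over 22 N in all harms the ring.
There are look-alikes about, which are no part of the job. There is more than one size of the rest; the one meant has the size given above. What is shaped like the bowl2 but green is not meant.

How it is judged:
By the outcome, as a careful person would: the job done as asked, in the order asked, and still so for the second after the job is handed in, with the robot touching nothing.
It also fails if it takes over 72 s, if anything falls off the work surface, if the arm or the gripper's body presses on something with over 40 N, if the wrist force passes 120 N, or if a joint passes its speed limit or range.

## Working session

There is one attempt and no reset: what is moved stays moved. The work goes in short steps, Python scripts to look and compute and a tool call to move; the robot and the scene stay as the last step left them, time stands still between calls to the robot, and variables do not carry over. Pictures are saved under pics/ and viewed, at most 10 in all, crops included, and the job is handed in when it is done.

Besides the shell and the picture viewer there is one more tool, called after "Emit:" by a JSON object that holds its "name" and its "arguments". play_rows: Moves the arm, as the interface text tells. Shift numbers are shares of 1000 mm and turn numbers shares of 90 degrees, none past 1 either way. Its arguments: {"type":"object","properties":{"increments":{"type":"string"}},"required":["increments"]}

```bash
mkdir -p pics; ls; cat > h.py <<'E'
import numpy as np,cv2
from rig import r,snapshot,calibration
def grab(n):
    c=calibration(n); p,d=snapshot(n); np.savez('%s.npz'%n,p=p,d=d,K=c['intrinsics'],e=c['eye'],a=c['attitude']); return p,d,c
def att(a):
    a=np.array(a,float); return a if a.shape==(3,3) else cv2.Rodrigues(a)[0]
def pts(n):
    f=np.load('%s.npz'%n); K=f['K'];d=f['d'];R=att(f['a'])
    v,u=np.mgrid[:d.shape[0],:d.shape[1]]
    x=(u-K[0,2])/K[0,0];y=(v-K[1,2])/K[1,1]
    return np.stack([x*d,y*d,d],-1)@R.T+f['e'],f['p'],d
E
python3 - <<'E'
from h import *
for n in ['top','scene']:
    p,d,c=grab(n); print(n,c)
    cv2.imwrite('pics/%s0.png'%n,cv2.resize(p[:,:,::-1],(800,500)))
s=r.sense(); print(s)
E
```

```text
pics
top {'intrinsics': array([[430.26869294,   0.        , 316.62386203],
       [  0.        , 430.26869294, 190.92839445],
       [  0.        ,   0.        ,   1.        ]]), 'eye': array([ 0.48739683, -0.11108475,  1.26588549]), 'attitude': array([-2.1931265 ,  2.14243934, -0.11437212])}
scene {'intrinsics': array([[518.41902431,   0.        , 318.21558613],
       [  0.        , 518.41902431, 203.22683303],
       [  0.        ,   0.        ,   1.        ]]), 'eye': array([ 1.30940923, -0.76035908,  1.4888412 ]), 'attitude': array([-2.33676981, -1.09865569,  0.32002705])}
{'t': 0.1, 'joint_positions': array([-1.23602543,  0.4683067 , -0.01160191,  1.60351458,  0.00604038,
        1.0714294 , -0.05632121]), 'joint_velocities': array([ 0.00208402, -0.00017631, -0.00089313, -0.00467663, -0.00014031,
        0.00017227,  0.00029389]), 'effort': array([ 1.46382954e-03, -5.21636832e+01, -1.22935715e-02, -2.44364387e+01,
       -5.67818480e-02,  1.40665859e-02,  4.68019709e-05]), 'position': array([0.23963156, 0.60364677, 0.21373123]), 'orientation': array([-5.89953475e-01, -3.08554472e+00,  2.54028226e-03]), 'wrist_force': array([-0.54165933, -0.20565341, -0.15349065]), 'torque': array([ 0.03445331, -0.04439272,  0.02768185]), 'gripper_force': 0.0, 'gripper_width': 0.09148242021934934}
```

View pics/top0.png

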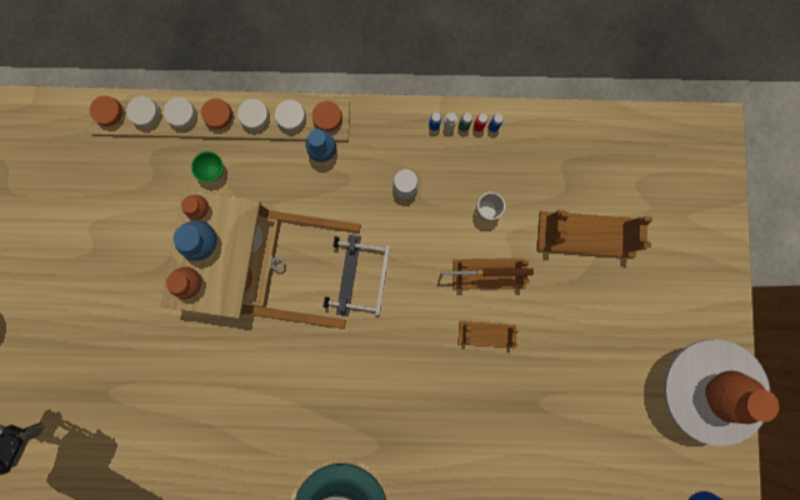

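View pics/scene0.png

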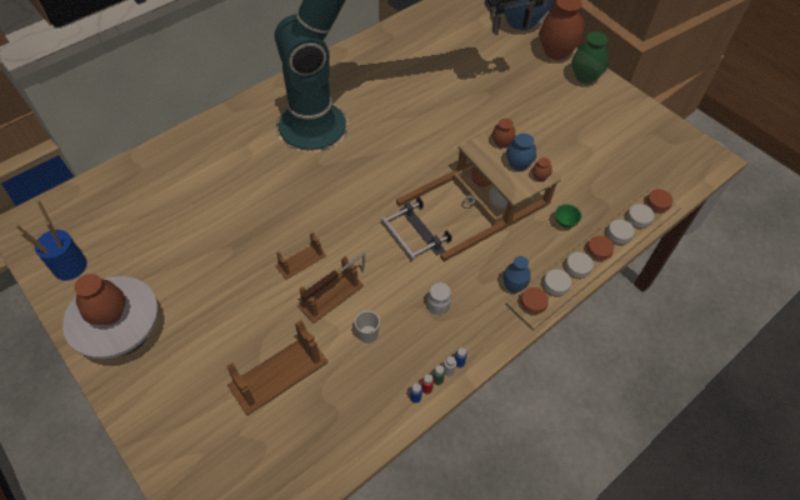

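The top view shows the hook in the middle rest (440–535, 272) with its hook end to the left (+y), the ring at (279, 265), the rack mouth towards the right, and the stop at (350, 270). Next I'll enlarge this region.

```bash
python3 - <<'E'
from h import *
P,p,d=pts('top')
c=p[150:280,195:445]; cv2.imwrite('pics/c1.png',cv2.resize(c[:,:,::-1],(800,416),interpolation=cv2.INTER_CUBIC))
E
```

```text
(no output)
```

View pics/c1.png

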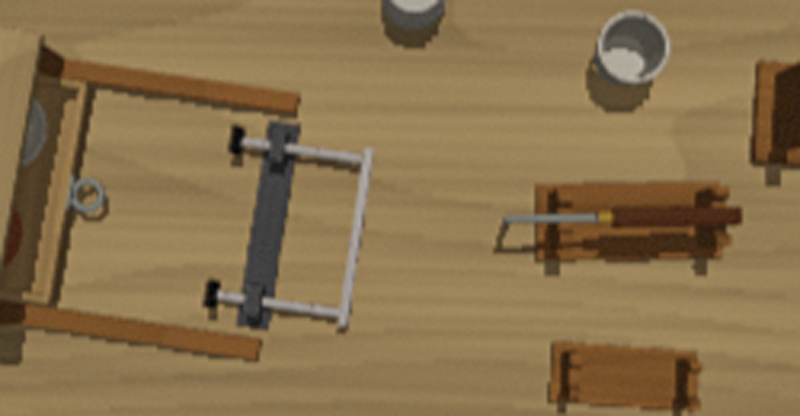

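The crop shows: ring centre (88,197), handle rear (741,215), rod bend (507,218), uprights (280,145)/(253,302), pads' front edges about (231,140)/(206,293), and runner ends (298,105)/(258,350).

```bash
cat >> h.py <<'E'
def ray(n,u,v,z):
    f=np.load('%s.npz'%n);K=f['K'];R=att(f['a']);e=f['e']
    g=R@np.array([(u-K[0,2])/K[0,0],(v-K[1,2])/K[1,1],1]); return e+g*(z-e[2])/g[2]
E
python3 - <<'E'
from h import *
P,p,d=pts('top')
for nm,x,y,z in [('ring',88,197,.028),('hrear',741,215,.096),('bend',507,218,.0885),('collar',605,216,.09),('upL',280,145,.04),('upR',253,302,.04),('padL',231,140,.03),('padR',206,293,.03),('runL',298,103,.018),('runR',260,350,.018),('trayL',88,88,.036),('trayR',54,303,.036),('mouthL',65,68,.018),('mouthR',28,312,.018),('cup',633,45,.07),('jar',412,0,.075)]:
    u=(x+.5)/3.2-.5+195;v=(y+.5)/3.2-.5+150
    q=P[int(round(v)),int(round(u))]
    print(nm,ray('top',u,v,z).round(4),'depthpt',q.round(4))
# handle pixels: height > .07 in rest region
v0,v1,u0,u1=205,232,340,432
Q=P[v0:v1,u0:u1].reshape(-1,3);C=p[v0:v1,u0:u1].reshape(-1,3).astype(int)
m=(Q[:,2]>.08)&(Q[:,2]<.12);Q=Q[m];c=Q[:,:2].mean(0);
print(len(Q),Q.min(0),Q.max(0),Q[:,2].mean()); 
U,S,V=np.linalg.svd(Q[:,:2]-c);print(c,V[0],np.degrees(np.arctan2(V[0][1],V[0][0])))
t=(Q[:,:2]-c)@V[0];print(t.min(),t.max())
E
```

```text
ring [0.5524 0.16   0.028 ] depthpt [ 0.5547  0.1671 -0.0026]
hrear [ 0.5465 -0.4099  0.096 ] depthpt [ 0.5464 -0.4108  0.0901]
bend [ 0.5397 -0.2119  0.0885] depthpt [ 0.5392 -0.2119  0.0849]
collar [ 0.5433 -0.2953  0.09  ] depthpt [ 0.5435 -0.2954  0.0942]
upL [ 0.6023 -0.0121  0.04  ] depthpt [ 0.6024 -0.0114  0.0375]
upR [0.4625 0.0073 0.04  ] depthpt [0.4626 0.0064 0.0418]
padL [0.6067 0.033  0.03  ] depthpt [0.6074 0.0319 0.0357]
padR [0.4692 0.0504 0.03  ] depthpt [0.4699 0.0504 0.0314]
runL [ 0.6433 -0.0255  0.018 ] depthpt [ 0.6452 -0.0249 -0.0008]
runR [0.4195 0.0018 0.018 ] depthpt [ 0.4184  0.0034 -0.003 ]
trayL [0.6502 0.1627 0.036 ] depthpt [0.6523 0.166  0.0236]
trayR [0.4574 0.184  0.036 ] depthpt [0.4576 0.1911 0.0008]
mouthL [0.6705 0.1886 0.018 ] depthpt [0.67   0.1881 0.0198]
mouthR [0.4484 0.2112 0.018 ] depthpt [0.4488 0.213  0.0158]
cup [ 0.6951 -0.3221  0.07  ] depthpt [ 0.7055 -0.3321  0.0051]
jar [ 0.7297 -0.1268  0.075 ] depthpt [ 0.7288 -0.1257  0.0744]
428 [ 0.51836575 -0.41081165  0.08010949] [ 0.57092055 -0.20894511  0.10108718] 0.09131921558438912
[ 0.54467026 -0.32667366] [-0.04220413  0.99910901] 92.41883681660495
-0.0841361306927408 0.11785207440343327
```

Hook origin is about (0.544, -0.340), hook axis about 92°. The rack axis is yawed about 7.5° and the ring is at (0.552, 0.160). Moving to above the hook.

Emit:
{"name": "play_rows", "arguments": {"increments": "0 0 -0.074 0.02 -0.043 0.014 1; 0 0 -0.148 0.04 -0.086 0.028 1; 0 0 -0.222 0.06 -0.129 0.042 1; 0 0 -0.296 0.08 -0.172 0.056 1; 0 0 -0.368 0.10 -0.215 0.07 1"}}

```text
t: 0.6
position: [0.3402, 0.3871, 0.2848]
orientation: [-1.452, -2.786, 0.001]
wrist_force: [1.1, 0.0, 1.3]
gripper_width: 0.0925
gripper_force: 0.0
```

Emit:
{"name": "play_rows", "arguments": {"increments": "0 0 -0.074 0.02 -0.044 0 1; 0 0 -0.148 0.04 -0.088 0 1; 0 0 -0.222 0.06 -0.132 0 1; 0 0 -0.296 0.08 -0.176 0 1; 0 0 -0.368 0.10 -0.22 0 1"}}

```text
t: 1.1
position: [0.44, 0.1672, 0.2846]
orientation: [-2.185, -2.257, -0.0]
wrist_force: [0.4, -0.5, 0.4]
gripper_width: 0.092
gripper_force: 0.0
```

Emit:
{"name": "play_rows", "arguments": {"increments": "0 0 0 0.016 -0.047 0 1; 0 0 0 0.032 -0.094 0 1; 0 0 0 0.048 -0.141 0 1; 0 0 0 0.064 -0.188 0 1; 0 0 0 0.08 -0.235 0 1"}}

```text
t: 1.6
position: [0.5199, -0.0677, 0.2846]
orientation: [-2.18, -2.262, -0.001]
wrist_force: [1.5, 0.2, -0.3]
gripper_width: 0.0918
gripper_force: 0.0
```

Emit:
{"name": "play_rows", "arguments": {"increments": "0 0 0 0.005 -0.048 -0.009 1; 0 0 0 0.01 -0.096 -0.018 1; 0 0 0 0.015 -0.144 -0.027 1; 0 0 0 0.02 -0.192 -0.036 1; 0 0 0 0.024 -0.235 -0.045 1"}}

```text
t: 2.1
position: [0.5435, -0.3031, 0.2388]
orientation: [-2.18, -2.261, 0.001]
wrist_force: [0.1, -0.3, 0.5]
gripper_width: 0.0919
gripper_force: 0.0
```

Emit:
{"name": "play_rows", "arguments": {"increments": "0 0 0 0 -0.02 -0.03 1; 0 0 0 0 -0.039 -0.04 1; 0 0 0 0 -0.039 -0.04 1; 0 0 0 0 -0.039 -0.04 1; 0 0 0 0 -0.039 -0.04 1"}}

```text
t: 2.6
position: [0.5447, -0.3386, 0.2004]
orientation: [2.178, 2.263, 0.002]
wrist_force: [-0.3, 0.0, 0.0]
gripper_width: 0.092
gripper_force: 0.0
```

```bash
cat >> h.py <<'E'
def wray(u,v,z):
    f=np.load('wrist.npz');K=f['K'];R=att(f['a']);e=f['e']
    a=np.array([(u-K[0,2])/K[0,0],(v-K[1,2])/K[1,1]]);th=np.hypot(*a)
    g=R@np.array([*(a/th*np.sin(th)),np.cos(th)]); return e+g*(z-e[2])/g[2]
def wpix(X):
    f=np.load('wrist.npz');K=f['K'];R=att(f['a']);q=R.T@(np.array(X)-f['e'])
    th=np.arctan2(np.hypot(q[0],q[1]),q[2]);a=q[:2]/np.hypot(q[0],q[1])*th
    return np.array([K[0,0]*a[0]+K[0,2],K[1,1]*a[1]+K[1,2]])
E
python3 - <<'E'
from h import *
s=r.sense();print(s['t'],s['position'],s['orientation'],s['joint_positions'].round(2))
p,d,c=grab('wrist');print(c)
for X in [(.5465,-.41,.096),(.544,-.34,.096),(.54,-.212,.0885)]: print(wpix(X))
cv2.imwrite('pics/w1.png',p[:,:,::-1])
E
```

```text
2.6 [ 0.54469735 -0.3385995   0.20041306] [2.17775369e+00 2.26321077e+00 1.87542510e-03] [ 0.03  0.52  0.66  1.67 -0.36  1.07  0.84]
{'intrinsics': array([[309.70691629,   0.        , 320.93735605],
       [  0.        , 309.70691629, 202.88680878],
       [  0.        ,   0.        ,   1.        ]]), 'eye': array([ 0.5407998 , -0.25917129,  0.37025404]), 'attitude': array([2.86066982, 0.05570492, 0.00933105])}
[320.46501304 271.85074444]
[320.68118346 204.86311086]
[321.78960925  64.66383741]
```

View pics/w1.png

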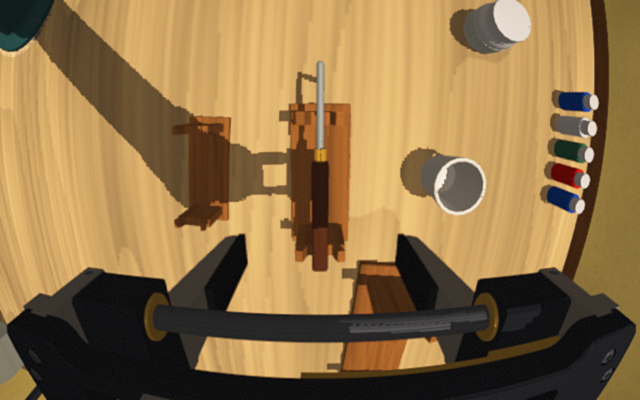

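The wrist view agrees with the estimate: handle rear at (320,271) and bend at (320,63), within 1–2 mm. Descending and gripping.

Emit:
{"name": "play_rows", "arguments": {"increments": "0 0 0 -0.001 -0.001 -0.045 1; 0 0 0 -0.001 -0.001 -0.09 1; 0 0 0 -0.001 -0.001 -0.12 1; 0 0 0 -0.001 -0.001 -0.133 1; 0 0 0 -0.001 -0.001 -0.133 1"}}

```text
t: 3.15
position: [0.5427, -0.3396, 0.0658]
orientation: [-2.177, -2.262, 0.001]
wrist_force: [-0.6, -0.6, -0.2]
gripper_width: 0.0921
gripper_force: 0.0
```

Emit:
{"name": "play_rows", "arguments": {"increments": "0 0 0 0 0 0 0; 0 0 0 0 0 0 0; 0 0 0 0 0 0 0; 0 0 0 0 0 0 0; 0 0 0 0 0 0 0"}}

```text
t: 3.65
position: [0.5431, -0.341, 0.0672]
orientation: [2.18, 2.261, 0.001]
wrist_force: [0.1, -0.3, -0.2]
gripper_width: 0.0539
gripper_force: 0.0
```

Emit:
{"name": "play_rows", "arguments": {"increments": "0 0 0 0 0 0 0; 0 0 0 0 0 0 0; 0 0 0 0 0 0 0; 0 0 0 0 0 0 0; 0 0 0 0 0 0 0"}}

```text
t: 4.15
position: [0.5428, -0.3409, 0.0665]
orientation: [2.18, 2.262, -0.0]
wrist_force: [0.4, 0.8, -0.7]
gripper_width: 0.0152
gripper_force: 30.0
```

Emit:
{"name": "play_rows", "arguments": {"increments": "0 0 0 0 0 0.015 0; 0 0 0 0 0 0.04 0; 0 0 0 0 0 0.065 0; 0 0 0 0 0 0.08 0; 0 0 0 0 0 0.08 0"}}

```text
t: 4.65
position: [0.5441, -0.3418, 0.1494]
orientation: [2.177, 2.259, 0.002]
wrist_force: [-0.2, 0.4, -1.5]
gripper_width: 0.016
gripper_force: 30.0
```

Emit:
{"name": "play_rows", "arguments": {"increments": "0 0 -0.02 0 0.03 0 0; 0 0 -0.05 -0.001 0.075 0 0; 0 0 -0.08 -0.003 0.12 0 0; 0 0 -0.1 -0.005 0.165 0 0; 0 0 -0.109 -0.007 0.21 0 0"}}

```text
t: 5.15
position: [0.5348, -0.1288, 0.1456]
orientation: [-2.366, -2.065, 0.002]
wrist_force: [0.2, -0.1, -1.8]
gripper_width: 0.0158
gripper_force: 30.0
```

Emit:
{"name": "play_rows", "arguments": {"increments": "0 0 0 0 0.045 0 0; 0 0 0 0 0.09 -0.01 0; 0 0 0 0 0.13 -0.02 0; 0 0 0 0 0.155 -0.035 0; 0 0 0 0 0.165 -0.04 0"}}

```text
t: 5.65
position: [0.534, 0.0375, 0.1045]
orientation: [-2.358, -2.071, 0.004]
wrist_force: [-0.6, -0.3, -1.4]
gripper_width: 0.0156
gripper_force: 30.0
```

Emit:
{"name": "play_rows", "arguments": {"increments": "0 0 0 0 0 0 0; 0 0 0 0 0 0 0; 0 0 0 0 0 0 0; 0 0 0 0 0 0 0; 0 0 0 0 0 0 0"}}

```text
t: 6.15
position: [0.5361, 0.0331, 0.107]
orientation: [2.367, 2.065, 0.001]
wrist_force: [0.6, -0.4, -2.3]
gripper_width: 0.0156
gripper_force: 30.0
```

```bash
python3 - <<'E'
from h import *
s=r.sense();print(s['t'],s['position'],s['orientation'],s['wrist_force'],s['joint_positions'].round(2))
p,d,c=grab('wrist')
T=att(s['orientation']);hx=T[:,0];print(hx)
o=s['position']-.019*T[:,2]
tip=o+.125*hx+.065*T[:,2]; bend=o+.13*hx
print('tip',tip,wpix(tip),'bend',wpix(bend),'ringpred',wpix((.5524,.16,.028)))
u,v=wpix((.5524,.16,.028)).astype(int)
x0,y0=max(u-100,0),max(v-50,0)
print(x0,y0)
cv2.imwrite('pics/w2.png',cv2.resize(p[y0:y0+140,x0:x0+200,::-1],None,fx=4,fy=4,interpolation=cv2.INTER_CUBIC))
E
```

```text
6.15 [0.53605121 0.03312036 0.10700245] [2.36706054e+00 2.06489775e+00 9.09276031e-04] [ 0.6069701  -0.3747423  -2.25325718] [-0.63  0.48  0.64  2.   -0.39  0.79  0.1 ]
[1.35725390e-01 9.90746486e-01 1.40663361e-04]
tip [0.55305056 0.15696559 0.06102004] [322.21673944  51.43684372] bend [322.70484089  15.68231868] ringpred [320.69539776  56.29031   ]
220 6
```

View pics/w2.png

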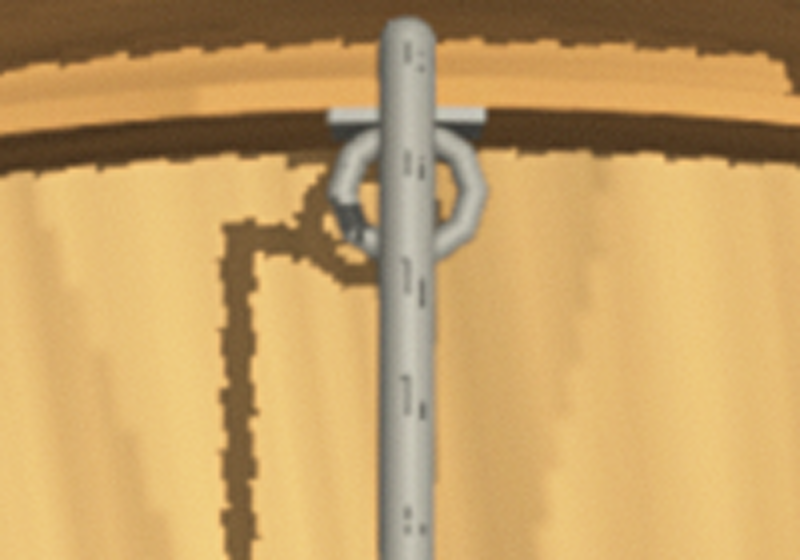

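The crop shows the ring centre at about (408,192), directly under the rod axis. Its end is at (408,20), so the lateral alignment is good.

```bash
python3 - <<'E'
from h import *
for u,v,z in [(322,54,.028),(322,53.5,.028),(322,13,.126),(322,10.5,.126),(343,34,.03),(300,34,.03)]: print(wray(u,v,z))
print(wpix((.5361+.1357*.1335,.0331+.9907*.1335,.126)))
E
```

```text
[0.55367806 0.16175694 0.028     ]
[0.55373468 0.16217149 0.028     ]
[0.5535429  0.16341325 0.126     ]
[0.55372823 0.16476727 0.126     ]
[0.57229954 0.17603692 0.03      ]
[0.53877801 0.18058435 0.03      ]
[322.8319995    9.31449866]
```

Emit:
{"name": "play_rows", "arguments": {"increments": "0 0 0 0.001 0.005 0 0; 0 0 0 0.001 0.005 -0.008 0; 0 0 0 0.001 0.005 -0.016 0; 0 0 0 0.001 0.005 -0.024 0; 0 0 0 0.001 0.005 -0.024 0"}}

```text
t: 6.7
position: [0.5357, 0.039, 0.081]
orientation: [-2.365, -2.066, 0.004]
wrist_force: [0.4, -0.0, -1.4]
gripper_width: 0.0153
gripper_force: 30.0
```

Emit:
{"name": "play_rows", "arguments": {"increments": "0 0 0 0 0 -0.005 0; 0 0 0 0 0 -0.01 0; 0 0 0 0 0 -0.015 0; 0 0 0 0 0 -0.02 0; 0 0 0 0 0 -0.025 0"}}

```text
t: 7.2
position: [0.5368, 0.0392, 0.0572]
orientation: [2.366, 2.067, -0.0]
wrist_force: [-0.4, -0.4, -0.6]
gripper_width: 0.0159
gripper_force: 30.0
```

```bash
python3 - <<'E'
from h import *
s=r.sense();print(s['t'],s['position'],s['wrist_force'])
p,d,c=grab('wrist')
cv2.imwrite('pics/w3.png',cv2.resize(p[0:140,220:420,::-1],None,fx=3,fy=3,interpolation=cv2.INTER_CUBIC))
E
```

```text
7.2 [0.53678492 0.03916762 0.05715278] [-0.36519242 -0.4043928  -0.63259078]
```

View pics/w3.png

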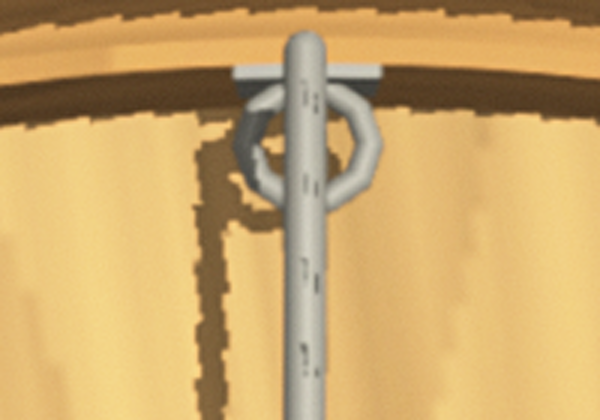

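The hook end now sits inside the ring (rod at (305,60–200), ring around (308,145)), and there is no contact force. Dragging gently.

Emit:
{"name": "play_rows", "arguments": {"increments": "0 0 0 -0.0004 -0.003 0 0; 0 0 0 -0.0008 -0.006 0 0; 0 0 0 -0.0012 -0.009 0 0; 0 0 0 -0.0016 -0.012 0 0; 0 0 0 -0.002 -0.015 0 0"}}

```text
t: 7.75
position: [0.5349, 0.0247, 0.0577]
orientation: [-2.365, -2.068, -0.001]
wrist_force: [1.0, 2.6, -1.6]
gripper_width: 0.0153
gripper_force: 30.0
```

Emit:
{"name": "play_rows", "arguments": {"increments": "0 0 0 -0.0005 -0.004 0 0; 0 0 0 -0.001 -0.008 0 0; 0 0 0 -0.0016 -0.012 0 0; 0 0 0 -0.0021 -0.016 0 0; 0 0 0 -0.0027 -0.02 0 0"}}

```text
t: 8.25
position: [0.5321, 0.0038, 0.0576]
orientation: [2.366, 2.067, 0.0]
wrist_force: [0.7, 2.7, -0.9]
gripper_width: 0.0158
gripper_force: 30.0
```

Emit:
{"name": "play_rows", "arguments": {"increments": "0 0 0 -0.0005 -0.004 0 0; 0 0 0 -0.001 -0.008 0 0; 0 0 0 -0.0016 -0.012 0 0; 0 0 0 -0.0021 -0.016 0 0; 0 0 0 -0.0027 -0.02 0 0"}}

```text
t: 8.75
position: [0.5293, -0.0162, 0.0576]
orientation: [-2.366, -2.067, 0.0]
wrist_force: [-0.0, 2.6, -2.1]
gripper_width: 0.0161
gripper_force: 30.0
```

Emit:
{"name": "play_rows", "arguments": {"increments": "0 0 0 -0.0005 -0.004 0 0; 0 0 0 -0.001 -0.008 0 0; 0 0 0 -0.0016 -0.012 0 0; 0 0 0 -0.0021 -0.016 0 0; 0 0 0 -0.0027 -0.02 0 0"}}

```text
t: 9.25
position: [0.5266, -0.0362, 0.0576]
orientation: [-2.366, -2.067, 0.0]
wrist_force: [0.7, 3.6, -2.2]
gripper_width: 0.0157
gripper_force: 30.0
```

Emit:
{"name": "play_rows", "arguments": {"increments": "0 0 0 -0.0005 -0.004 0 0; 0 0 0 -0.001 -0.008 0 0; 0 0 0 -0.0016 -0.012 0 0; 0 0 0 -0.0021 -0.016 0 0; 0 0 0 -0.0027 -0.02 0 0"}}

```text
t: 9.75
position: [0.5239, -0.0561, 0.0576]
orientation: [-2.366, -2.067, 0.0]
wrist_force: [0.6, 2.2, -1.6]
gripper_width: 0.0159
gripper_force: 30.0
```

```bash
python3 - <<'E'
from h import *
s=r.sense();print(s['t'],s['position'],s['wrist_force'])
p,d,c=grab('top');q,_,_=grab('scene')
a=cv2.resize(p[150:275,120:360,::-1],(768,400),interpolation=cv2.INTER_CUBIC)
b=cv2.resize(q[95:225,290:470,::-1],(277,200),interpolation=cv2.INTER_CUBIC)
im=np.zeros((600,768,3),np.uint8);im[:400]=a;im[400:,:277]=b
cv2.imwrite('pics/t2.png',im)
E
```

```text
9.75 [ 0.52394036 -0.05612967  0.05758617] [ 0.57510416  2.19748255 -1.56423251]
```

View pics/t2.png

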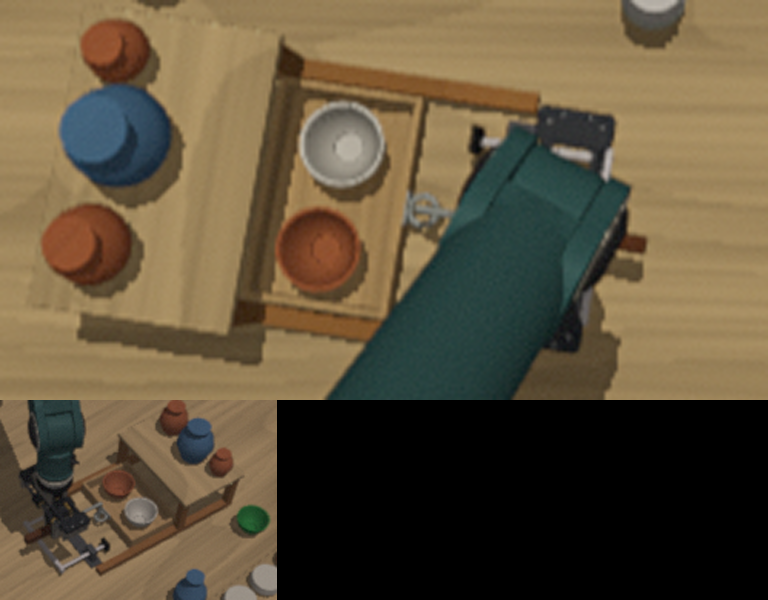

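The tray front is at crop (420,140) and the pad face at (471,138), so about 43 mm remain. Continuing, then feeling for the pads slowly.

Emit:
{"name": "play_rows", "arguments": {"increments": "0 0 0 -0.0005 -0.004 0 0; 0 0 0 -0.001 -0.008 0 0; 0 0 0 -0.0016 -0.012 0 0; 0 0 0 -0.0021 -0.016 0 0; 0 0 0 -0.0027 -0.02 0 0"}}

```text
t: 10.35
position: [0.5212, -0.0762, 0.0576]
orientation: [-2.366, -2.067, 0.0]
wrist_force: [0.6, 3.6, -1.8]
gripper_width: 0.0159
gripper_force: 30.0
```

Emit:
{"name": "play_rows", "arguments": {"increments": "0 0 0 -0.0003 -0.002 0 0; 0 0 0 -0.0005 -0.004 0 0; 0 0 0 -0.0008 -0.006 0 0; 0 0 0 -0.0011 -0.008 0 0; 0 0 0 -0.0013 -0.01 0 0"}}

```text
t: 10.85
position: [0.52, -0.0859, 0.0576]
orientation: [-2.365, -2.067, 0.0]
wrist_force: [-0.3, 2.8, -1.3]
gripper_width: 0.016
gripper_force: 30.0
```

Emit:
{"name": "play_rows", "arguments": {"increments": "0 0 0 -0.0001 -0.001 0 0; 0 0 0 -0.0003 -0.002 0 0; 0 0 0 -0.0004 -0.003 0 0; 0 0 0 -0.0005 -0.004 0 0; 0 0 0 -0.0007 -0.005 0 0"}}

```text
t: 11.35
position: [0.5193, -0.0909, 0.0576]
orientation: [2.365, 2.067, 0.0]
wrist_force: [0.2, 4.0, -2.6]
gripper_width: 0.0156
gripper_force: 30.0
```

Emit:
{"name": "play_rows", "arguments": {"increments": "0 0 0 -0.0001 -0.0006 0 0; 0 0 0 -0.0002 -0.0012 0 0; 0 0 0 -0.0002 -0.0018 0 0; 0 0 0 -0.0003 -0.0024 0 0; 0 0 0 -0.0004 -0.003 0 0"}}

```text
t: 11.85
position: [0.5189, -0.0939, 0.0576]
orientation: [2.366, 2.067, -0.0]
wrist_force: [-0.6, 3.1, -2.2]
gripper_width: 0.0158
gripper_force: 30.0
```

Emit:
{"name": "play_rows", "arguments": {"increments": "0 0 0 0 -0.0004 0 0; 0 0 0 -0.0001 -0.0008 0 0; 0 0 0 -0.0002 -0.0012 0 0; 0 0 0 -0.0002 -0.0016 0 0; 0 0 0 -0.0003 -0.002 0 0"}}

```text
t: 12.35
position: [0.5186, -0.0958, 0.0576]
orientation: [2.366, 2.067, 0.0]
wrist_force: [0.9, 3.6, -1.7]
gripper_width: 0.0156
gripper_force: 30.0
```

Emit:
{"name": "play_rows", "arguments": {"increments": "0 0 0 0 -0.0004 0 0; 0 0 0 -0.0001 -0.0008 0 0; 0 0 0 -0.0002 -0.0012 0 0; 0 0 0 -0.0002 -0.0016 0 0; 0 0 0 -0.0003 -0.002 0 0"}}

```text
t: 12.85
position: [0.5183, -0.0979, 0.0576]
orientation: [2.366, 2.067, -0.0]
wrist_force: [0.4, 2.6, -1.3]
gripper_width: 0.0157
gripper_force: 30.0
```

Emit:
{"name": "play_rows", "arguments": {"increments": "0 0 0 0 -0.0004 0 0; 0 0 0 -0.0001 -0.0008 0 0; 0 0 0 -0.0002 -0.0012 0 0; 0 0 0 -0.0002 -0.0016 0 0; 0 0 0 -0.0003 -0.002 0 0"}}

```text
t: 13.35
position: [0.518, -0.0999, 0.0576]
orientation: [2.366, 2.067, -0.0]
wrist_force: [0.5, 2.5, -1.7]
gripper_width: 0.0159
gripper_force: 30.0
```

Emit:
{"name": "play_rows", "arguments": {"increments": "0 0 0 0 -0.0004 0 0; 0 0 0 -0.0001 -0.0008 0 0; 0 0 0 -0.0002 -0.0012 0 0; 0 0 0 -0.0002 -0.0016 0 0; 0 0 0 -0.0003 -0.002 0 0"}}

```text
t: 13.85
position: [0.5177, -0.1019, 0.0576]
orientation: [2.366, 2.067, 0.0]
wrist_force: [0.2, 3.1, -1.6]
gripper_width: 0.0154
gripper_force: 30.0
```

Emit:
{"name": "play_rows", "arguments": {"increments": "0 0 0 0 -0.0004 0 0; 0 0 0 -0.0001 -0.0008 0 0; 0 0 0 -0.0002 -0.0012 0 0; 0 0 0 -0.0002 -0.0016 0 0; 0 0 0 -0.0003 -0.002 0 0"}}

```text
t: 14.35
position: [0.5174, -0.1037, 0.0576]
orientation: [-2.365, -2.067, -0.0]
wrist_force: [0.7, 3.9, -2.4]
gripper_width: 0.0158
gripper_force: 30.0
```

Emit:
{"name": "play_rows", "arguments": {"increments": "0 0 0 0 -0.0004 0 0; 0 0 0 -0.0001 -0.0008 0 0; 0 0 0 -0.0002 -0.0012 0 0; 0 0 0 -0.0002 -0.0016 0 0; 0 0 0 -0.0003 -0.002 0 0"}}

```text
t: 14.85
position: [0.5172, -0.1053, 0.0575]
orientation: [-2.365, -2.067, -0.001]
wrist_force: [1.8, 5.9, -2.5]
gripper_width: 0.0156
gripper_force: 30.0
```

Emit:
{"name": "play_rows", "arguments": {"increments": "0 0 0 0 -0.0004 0 0; 0 0 0 -0.0001 -0.0008 0 0; 0 0 0 -0.0002 -0.0012 0 0; 0 0 0 -0.0002 -0.0016 0 0; 0 0 0 -0.0003 -0.002 0 0"}}

```text
t: 15.35
position: [0.517, -0.1065, 0.0574]
orientation: [-2.364, -2.067, -0.002]
wrist_force: [1.4, 7.3, -3.7]
gripper_width: 0.0155
gripper_force: 30.0
```

Emit:
{"name": "play_rows", "arguments": {"increments": "0 0 0 0 -0.0004 0 0; 0 0 0 -0.0001 -0.0008 0 0; 0 0 0 -0.0002 -0.0012 0 0; 0 0 0 -0.0002 -0.0016 0 0; 0 0 0 -0.0003 -0.002 0 0"}}

```text
t: 15.85
position: [0.5168, -0.1076, 0.0573]
orientation: [-2.363, -2.067, -0.002]
wrist_force: [1.7, 9.6, -4.1]
gripper_width: 0.0157
gripper_force: 30.0
```

```bash
python3 - <<'E'
from h import *
F=[]
for i in range(8):
    s=r.sense();F.append(s['wrist_force']);snapshot('wrist')
print(np.mean(F,0),np.std(F,0),s['position'],s['torque'])
E
```

```text
[ 2.24188059  8.85108554 -3.81795403] [0.51072143 0.38883326 0.33618204] [ 0.51677564 -0.10763542  0.05733956] [ 1.94128159 -0.45306274 -0.16836279]
```

Emit:
{"name": "play_rows", "arguments": {"increments": "0 0 0 -0.0001 -0.0005 0 0; 0 0 0 -0.0001 -0.001 0 0; 0 0 0 -0.0002 -0.0015 0 0; 0 0 0 -0.0003 -0.002 0 0; 0 0 0 -0.0003 -0.0024 0 0"}}

```text
t: 16.75
position: [0.5166, -0.109, 0.0572]
orientation: [-2.361, -2.067, -0.003]
wrist_force: [2.5, 11.1, -5.2]
gripper_width: 0.0157
gripper_force: 30.0
```

```bash
python3 - <<'E'
from h import *
F=[]
for i in range(8):
    s=r.sense();F.append(s['wrist_force']);snapshot('wrist')
print(np.mean(F,0),np.std(F,0),s['position'],s['torque'],s['t'])
p,d,c=grab('wrist')
cv2.imwrite('pics/w4.png',p[:,:,::-1])
E
```

```text
[ 2.83126195 10.65083112 -4.71181254] [0.57659497 0.51346324 0.33008978] [ 0.51659508 -0.10897714  0.0572077 ] [ 2.33769755 -0.5934542  -0.15110136] 17.1
```

View pics/w4.png

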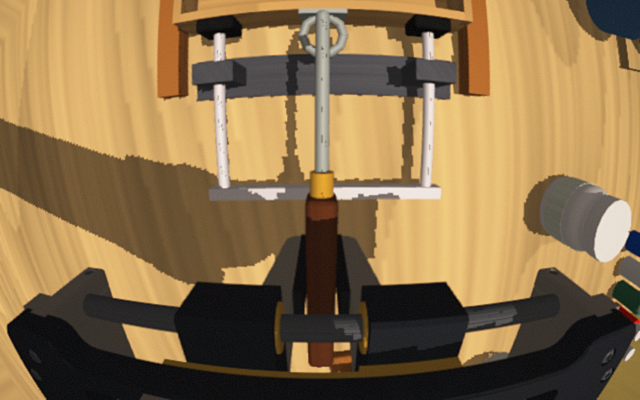

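The tray bears on both pads at about 11 N total, roughly 8 N of it pressing. Holding for another moment, then easing off slowly.

Emit:
{"name": "play_rows", "arguments": {"increments": "0 0 0 0 0 0 0; 0 0 0 0 0 0 0; 0 0 0 0 0 0 0; 0 0 0 0 0 0 0; 0 0 0 0 0 0 0"}}

```text
t: 17.7
position: [0.5166, -0.109, 0.0572]
orientation: [-2.362, -2.067, -0.003]
wrist_force: [2.1, 11.4, -5.4]
gripper_width: 0.0159
gripper_force: 30.0
```

Emit:
{"name": "play_rows", "arguments": {"increments": "0 0 0 0 0 0 0; 0 0 0 0 0 0 0; 0 0 0 0 0 0 0; 0 0 0 0 0 0 0; 0 0 0 0 0 0 0"}}

```text
t: 18.2
position: [0.5166, -0.109, 0.0572]
orientation: [-2.362, -2.067, -0.003]
wrist_force: [2.7, 10.8, -4.5]
gripper_width: 0.0157
gripper_force: 30.0
```

Emit:
{"name": "play_rows", "arguments": {"increments": "0 0 0 0.0001 0.0008 0 0; 0 0 0 0.0002 0.0016 0 0; 0 0 0 0.0003 0.0024 0 0; 0 0 0 0.0004 0.0032 0 0; 0 0 0 0.0005 0.004 0 0"}}

```text
t: 18.7
position: [0.5169, -0.1075, 0.0575]
orientation: [-2.365, -2.068, -0.001]
wrist_force: [1.4, 5.5, -3.1]
gripper_width: 0.0157
gripper_force: 30.0
```

Emit:
{"name": "play_rows", "arguments": {"increments": "0 0 0 0.0001 0.0008 0 0; 0 0 0 0.0002 0.0016 0 0; 0 0 0 0.0003 0.0024 0 0; 0 0 0 0.0004 0.0032 0 0; 0 0 0 0.0005 0.004 0 0"}}

```text
t: 19.2
position: [0.5172, -0.1052, 0.0577]
orientation: [2.365, 2.066, -0.001]
wrist_force: [-0.1, 0.8, -0.4]
gripper_width: 0.0155
gripper_force: 30.0
```

Emit:
{"name": "play_rows", "arguments": {"increments": "0 0 0 0.0001 0.0008 0 0; 0 0 0 0.0002 0.0016 0 0; 0 0 0 0.0003 0.0024 0 0; 0 0 0 0.0004 0.0032 0 0; 0 0 0 0.0005 0.004 0 0"}}

```text
t: 19.7
position: [0.5177, -0.1003, 0.0576]
orientation: [2.366, 2.067, -0.0]
wrist_force: [0.1, -0.1, -1.1]
gripper_width: 0.0158
gripper_force: 30.0
```

```bash
python3 - <<'E'
from h import *
s=r.sense();print(s['position'],s['wrist_force'])
p,d,c=grab('wrist')
a=p[0:130,220:420,::-1]
cv2.imwrite('pics/w5.png',cv2.resize(a,None,fx=4,fy=4,interpolation=cv2.INTER_CUBIC))
E
```

```text
[ 0.51768303 -0.1003139   0.05758728] [ 0.14575471 -0.08698767 -1.0500029 ]
```

View pics/w5.png

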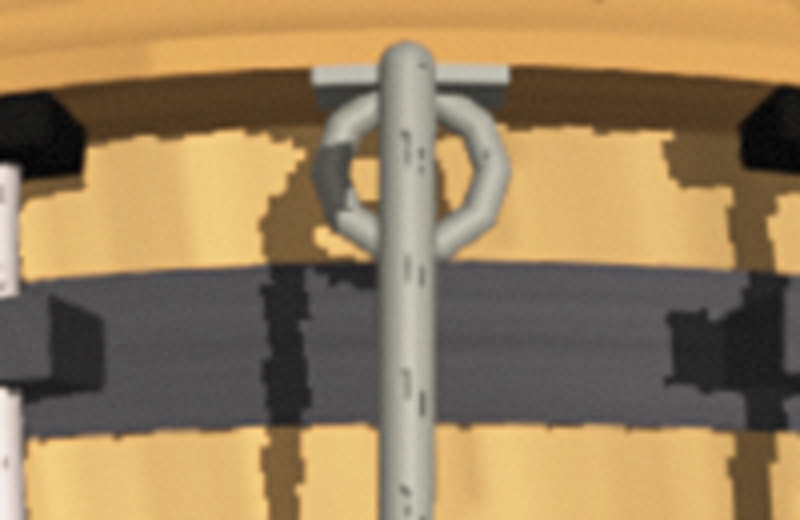

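```bash
python3 - <<'E'
from h import *
s=r.sense();T=att(s['orientation']);hx=T[:,0];o=s['position']-.019*T[:,2]
rg=wray(322.8,43.8,.028); t=o+.126*hx; print(rg,t,(rg-t)@hx,(rg-t)@T[:,1], wpix(o+.1335*hx))
E
```

```text
[0.53493653 0.02518763 0.028     ] [0.53459333 0.02473958 0.0765655 ] 0.0004938960192410496 0.0002786841325193461 [322.75775089   8.91215784]
```

The rod is centred in the ring to within about 1.5 mm, so I'm lifting out.

Emit:
{"name": "play_rows", "arguments": {"increments": "0 0 0 0.0001 0.001 0.005 0; 0 0 0 0.0001 0.001 0.012 0; 0 0 0 0.0001 0.001 0.02 0; 0 0 0 0.0001 0.001 0.028 0; 0 0 0 0.0001 0.001 0.036 0"}}

```text
t: 20.25
position: [0.518, -0.0993, 0.0946]
orientation: [2.365, 2.067, 0.001]
wrist_force: [-0.6, 0.8, -0.4]
gripper_width: 0.0156
gripper_force: 30.0
```

Emit:
{"name": "play_rows", "arguments": {"increments": "0 0 0 0 0 0.015 0; 0 0 0 0 0 0.03 0; 0 0 0 0 0 0.045 0; 0 0 0 0 0 0.06 0; 0 0 0 0 0 0.06 0"}}

```text
t: 20.75
position: [0.5194, -0.0994, 0.1561]
orientation: [2.363, 2.066, 0.006]
wrist_force: [0.1, 0.3, -1.4]
gripper_width: 0.0159
gripper_force: 30.0
```

```bash
python3 - <<'E'
from h import *
s=r.sense();print(s['t'],s['position'],s['orientation'],s['wrist_force'])
# seat target: TCP .543,-.3406,.0666 ; tool y at angle of orientation at grasp
for o in [(2.18,2.262,0),s['orientation']]:
    T=att(o);print(np.degrees(np.arctan2(T[1,0],T[0,0])))
E
```

```text
20.75 [ 0.51938129 -0.09944963  0.15607215] [2.36332025 2.06557695 0.00550985] [ 0.1499644   0.31960082 -1.40348913]
92.11513736615818
82.30798052465013
```

Emit:
{"name": "play_rows", "arguments": {"increments": "0 0 0.02 0.004 -0.04 0 0; 0 0 0.05 0.009 -0.085 0 0; 0 0 0.08 0.014 -0.13 0 0; 0 0 0.1 0.019 -0.175 0 0; 0 0 0.109 0.022 -0.215 0 0"}}

```text
t: 21.25
position: [0.5396, -0.3163, 0.1532]
orientation: [-2.179, -2.262, 0.001]
wrist_force: [0.3, -0.1, -1.5]
gripper_width: 0.0156
gripper_force: 30.0
```

Emit:
{"name": "play_rows", "arguments": {"increments": "0 0 0 0.001 -0.015 0 0; 0 0 0 0.002 -0.026 0 0; 0 0 0 0.002 -0.026 -0.01 0; 0 0 0 0.002 -0.026 -0.02 0; 0 0 0 0.002 -0.026 -0.03 0"}}

```text
t: 21.75
position: [0.5421, -0.3377, 0.1221]
orientation: [-2.176, -2.263, -0.001]
wrist_force: [-0.9, 1.2, -0.7]
gripper_width: 0.0158
gripper_force: 30.0
```

Emit:
{"name": "play_rows", "arguments": {"increments": "0 0 0 0 0 0 0; 0 0 0 0 0 0 0; 0 0 0 0 0 0 0; 0 0 0 0 0 0 0; 0 0 0 0 0 0 0"}}

```text
t: 22.25
position: [0.5421, -0.3403, 0.124]
orientation: [2.18, 2.261, 0.0]
wrist_force: [-0.9, -0.3, -1.1]
gripper_width: 0.0161
gripper_force: 30.0
```

```bash
python3 - <<'E'
from h import *
s=r.sense();T=att(s['orientation']);print(s['t'],s['position'],np.degrees(np.arctan2(T[1,0],T[0,0])),s['wrist_force'])
print(s['position']-[.543,-.3407,.0666])
E
```

```text
22.25 [ 0.54206276 -0.34032486  0.12404252] 92.11483324911471 [-0.91217881 -0.34899828 -1.07697107]
[-0.00093724  0.00037514  0.05744252]
```

Lowering into the rest with a 1 mm x correction.

Emit:
{"name": "play_rows", "arguments": {"increments": "0 0 0 0.001 0 -0.012 0; 0 0 0 0.001 0 -0.024 0; 0 0 0 0.001 0 -0.034 0; 0 0 0 0.001 0 -0.042 0; 0 0 0 0.001 0 -0.046 0"}}

```text
t: 22.75
position: [0.5421, -0.34, 0.0761]
orientation: [-2.179, -2.261, 0.001]
wrist_force: [0.3, 0.2, -1.2]
gripper_width: 0.0156
gripper_force: 30.0
```

Emit:
{"name": "play_rows", "arguments": {"increments": "0 0 0 0 0 -0.003 0; 0 0 0 0 0 -0.006 0; 0 0 0 0 0 -0.009 0; 0 0 0 0 0 -0.011 0; 0 0 0 0 0 -0.011 0"}}

```text
t: 23.25
position: [0.5429, -0.3403, 0.0667]
orientation: [2.18, 2.262, 0.0]
wrist_force: [0.9, 0.5, -0.8]
gripper_width: 0.0157
gripper_force: 30.0
```

Emit:
{"name": "play_rows", "arguments": {"increments": "0 0 0 0 0 0 1; 0 0 0 0 0 0 1; 0 0 0 0 0 0 1; 0 0 0 0 0 0 1; 0 0 0 0 0 0 1"}}

```text
t: 23.75
position: [0.5429, -0.3402, 0.0667]
orientation: [2.18, 2.262, 0.0]
wrist_force: [-0.3, 0.0, 0.1]
gripper_width: 0.0536
gripper_force: 0.0
```

Emit:
{"name": "play_rows", "arguments": {"increments": "0 0 0 0 0 0.01 1; 0 0 0 0 0 0.03 1; 0 0 0 0 0 0.06 1; 0 0 0 0 0 0.1 1; 0 0 0 0 0 0.14 1"}}

```text
t: 24.25
position: [0.5425, -0.3403, 0.2085]
orientation: [-2.18, -2.261, 0.0]
wrist_force: [-0.0, 0.2, 0.1]
gripper_width: 0.091
gripper_force: 0.0
```

Emit:
{"name": "play_rows", "arguments": {"increments": "0 0 0 -0.03 -0.03 0.02 1; 0 0 0 -0.06 -0.05 0.04 1; 0 0 0 -0.09 -0.08 0.06 1; 0 0 0 -0.11 -0.11 0.08 1; 0 0 0 -0.12 -0.13 0.08 1"}}

```text
t: 24.75
position: [0.4204, -0.4742, 0.2911]
orientation: [2.18, 2.253, -0.001]
wrist_force: [0.4, 0.1, 0.7]
gripper_width: 0.0918
gripper_force: 0.0
```

```bash
python3 - <<'E'
from h import *
s=r.sense();print(s['t'],s['position'],s['wrist_force'])
p,d,c=grab('top')
cv2.imwrite('pics/t3.png',cv2.resize(p[140:290,150:450,::-1],(800,400),interpolation=cv2.INTER_CUBIC))
E
```

```text
24.75 [ 0.42041946 -0.47415927  0.29112601] [0.35535013 0.05306586 0.67282934]
```

View pics/t3.png

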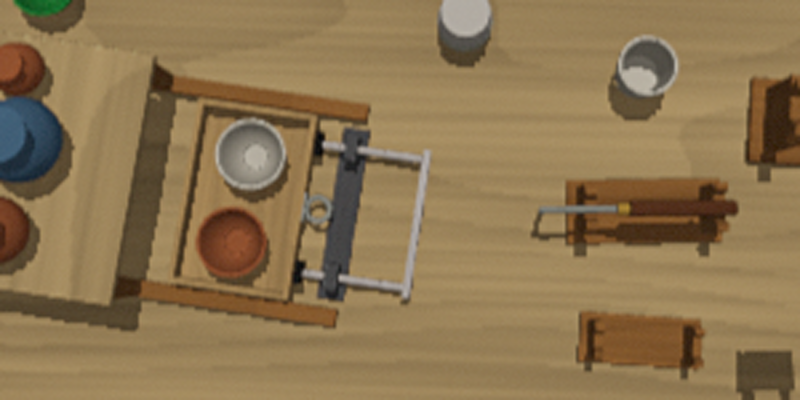

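The tray is on both pads (320,145)/(298,272), the bowls are upright, and the hook lies in its rest (540–735, 208). Handing in.

```bash
python3 -c "
from rig import r
print(r.hand_in())"
```

```text
the job is handed in; nothing more can be done
None
```

The job is handed in. I dragged the tray out with the hook and held it on the pads for about 2 s at roughly 11 N total, about 8 N of it pressing. The last picture showed it still against both pads with the bowls upright, and the hook back in its rest and released. It took about 25 s.

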